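Probe the bore of a guide sleeve on the inspection post

ROBOT

A 6-joint arm with a two-finger parallel gripper is mounted at the origin on the work surface. World frame = base frame: x ahead of the robot, y to its left, z up, the work surface at z = 0. Lengths are in m, angles in degrees, forces in N, time in s.
With the tool pointing down it reaches from about 0.35 to 0.875 m from the base axis. Payload 4.2 kg.
Tool frame: the origin (TCP) lies midway between the tips of the shut fingers; the grasp point (between the pads) lies 19 mm behind it; z points along the fingers, y is the line along which they close (so a half turn about z gives the same grasp; the last joint's range is limited). The gripper opens to 87 mm and grips with 3 to 60 N. Pads are 19 mm wide; open, the fingers measure 117 mm over their backs; the gripper's body (75 mm by 190 mm) begins 51 mm behind the grasp point.
Start: joints at [-54.511, 22.042, 0.453, 0, -68.411, -14.817], TCP at [0.221, -0.585, 0.223] pointing down, gripper open.
Joint ranges: [-179.83, 179.83], [-69.29, 118.12], [-61.27, 80.66], [-181.25, 117.63], [-171.15, -9.14], [-177.46, 177.46]. Speed limits (degrees/s): [159.86, 159.86, 180, 180, 180, 180].

INTERFACE

Orientations are given as [roll, pitch, yaw] about the fixed x, y, z axes, in that order (R = Rz(yaw) Ry(pitch) Rx(roll)).
In Python, from workcell import env gives the robot as it stands. The module is installed in compiled form; this text tells all that it offers. Calls block until the motion is done:
- env.goto(position, orientation): joint-space move of the TCP to a pose.
- env.move_straight(position, rotation=None, rate=0.15, force_limit=None): straight line of the TCP; rotation=None keeps the orientation; rate is the mean speed in m/s. With force_limit (N) it stops when the force on the tool has changed by that much, and returns True; else False.
- env.set_joints(angles): joint-space move.
- env.gripper_to(opening, grasp_force=None): opening from 0.0 (shut) to 1.0 (fully open); grasp_force is the grip in N (None keeps the last); returns when the fingers have stopped.
- env.dwell(seconds).
- env.inverse_kinematics(position, orientation): joint angles nearest the present ones, or None.
- env.read_state(): the state.
- env.grab_frame(name): name is "scene" or "top" or "wrist"; returns a dict with "image" (480x640x3 uint8, blue, green, red), "fx", "fy", "cx", "cy" (pixels), "D" ([k1, k2, p1, p2, k3] as OpenCV has them; the pictures are not rectified), "position" and "orientation" of the camera in the world. Camera axes: x right, y up, looking along -z (the intrinsics and any distortion apply to the point x, -y, -z); pixel columns grow to the right and rows downward; lengths in m; the calibration is good to about 2 mm. A picture is of the moment at which its call begins. There is no depth.
A pose or a line that the arm cannot do raises env.Unreachable and nothing moves.
- env.close_job(): hands the job in; it is judged then, once.
Trained networks look in a picture, given as the dict that the camera call returned (one of the last four; its "shot" number tells which), for a name from the list of things; names that differ only in an ending like _2 or _b are one class to them, and where a whole thing is asked for, a point or a joint stands for the part that bears it (a point fixed in the world has none). Each returns a list of dicts, best first, with "score" (0 to 1); they miss things now and then, are a little off and sometimes report something else, mostly with a low value. They report only what shows in the picture. A call takes as long as a camera call. They do not tell look-alikes from the thing itself.
- env.search_frame(picture, thing): "xyz" ([x, y, z] in m, in world coordinates, good to about 4 mm: the middle of the surface that is visible of it).
- env.trace(picture, thing): "mask" (480x640 bool, what is visible of it).
The state is a dict: "clock": time; "joint_positions": joint angles; "qvel": joint speeds; "joint_torque": joint torques, N m; "position": TCP position; "tool_rot": TCP orientation; "force": force on the tool from outside, world axes, zero at the start; "wrist_torque": the same for the moment, N m; "opening": opening from 0.0 (shut) to 1.0 (fully open); "finger_force": force on a finger pad.
Only numpy, scipy, OpenCV 4.12 (cv2) and the standard library are available. Lean on these libraries where they do the work, as an engineer would, in place of code of your own. Each camera call takes 0.05 s, during which the arm holds its last target. There are 200 camera calls.

TASK

Pick the perforated aluminium sleeve whose cap has a small guide hole and set it down (do not drop it) upright and centred on top of the raised inspection post, then let go of it. Next draw the probe out of its holder by its thick head, lower its rod through the guide hole without touching the sleeve, and finish still holding the probe still and upright there, the rod centred in the hole and its tip about half-way down the sleeve. Leave the other parts on the bench where they are.

Things in the scene. Friction and masses are not known exactly. Their poses are not given: they have to be found in the camera images.
- sleeve_centre (a point): centre (half-way up, on the axis) of the loose guide sleeve, an upright perforated aluminium tube 48 mm in outer diameter and 90 mm high, about 200 g, standing on the table in one of three places among two other sleeves; its tube bore is 40 mm, open below; its 12 mm thick cap, with which only this sleeve is fitted, has a 24 mm guide hole; z is its axis, up
- sleeve_foot (a point): centre of the guide sleeve's underside, 45 mm below its centre
- sleeve_mouth (a point): centre of the guide hole at the sleeve's top face, 90 mm above its underside; z is the hole's axis, up
- post_top (a point): centre of the flat round top, 56 mm in diameter and 50 mm above the table, of the fixed steel inspection post (80 mm round foot, slim column)
- probe_head (a point): centre of the probe's head, an upright dark steel cylinder 26 mm in diameter and 40 mm high, to be grasped from above; the probe (loose, about 120 g) hangs upright in its holder, the head's lower face resting on the holder's plate (top face 110 mm above the table, wherever the holder stands); z is the probe's axis, up
- probe_tip (a point): lower end of the probe's rod; the rod is steel, 10 mm in diameter, 95 mm long below the head and coaxial with it; the tip lies 115 mm below the head's centre
- sleeve: the guide sleeve; origin at the centre of its underside, z up its axis
- post: the fixed inspection post; origin at the centre of its foot on the table
- probe: the probe; origin at the tip of its rod, z up its axis
- holder: fixed probe holder: an aluminium plate 50 x 100 x 8 mm, top face 110 mm above the table, on two legs near its ends (at +y and -y of its own frame) over a 70 x 110 mm foot, with a 16 mm hole in the middle through which the rod hangs; lift the probe straight up by 100 mm or more to clear it; origin at the centre of its foot on the table
- slim_centre (a point): bystander: centre (half-way up) of a loose slim perforated sleeve, 36 mm in diameter, 90 mm high, open at the top, standing in another of the three places
- wide_centre (a point): bystander: centre (half-way up) of a loose wide, short perforated sleeve, 60 mm in diameter, 60 mm high, open at the top, standing in another of the three places
- flange_a: bystander: flat aluminium flange ring lying on the table, 56 mm outer diameter, 10 mm high; origin at the centre of its underside
- flange_b: bystander: flat aluminium flange ring lying on the table, 56 mm outer diameter, 10 mm high; origin at the centre of its underside
- flange_c: bystander: flat aluminium flange ring lying on the table, 56 mm outer diameter, 10 mm high; origin at the centre of its underside
- driver: bystander: screwdriver with a green handle lying on the table beyond the sleeves; origin on its underside
Mind the look-alikes: they are no part of the job. What is shaped like the probe but pink is not meant.

How it is judged:
By the outcome, as a careful person would: the job done as asked, in the order asked, and still so for the second after the job is handed in, while the arm keeps its last pose, push and grip.
It also fails if it takes over 61 s, if anything falls off the work surface, if the arm or the gripper's body presses on something with over 40 N, if the wrist force passes 120 N, or if a joint passes its speed limit or range.

## Working session

There is one attempt and no reset: what is moved stays moved. The work goes in short steps, each a Python script; the robot and the scene stay as the last script left them, time stands still between calls to the robot, and variables do not carry over. Pictures are saved under pics/ and viewed, at most 10 in all, crops included, and the job is handed in when it is done.

```bash
mkdir -p pics; cat > h.py <<'E'
from workcell import env
import numpy as np, cv2
from scipy.spatial.transform import Rotation as R
def cam(f):
    K=np.array([[f["fx"],0,f["cx"]],[0,f["fy"],f["cy"]],[0,0,1.]]); 
    o=np.array(f["orientation"]); Rm=R.from_euler('xyz',o,degrees=True).as_matrix() if o.size==3 else o
    return K,np.array(f["D"],float),Rm,np.array(f["position"],float)
def project(f,P):
    K,D,Rm,c=cam(f); q=(np.atleast_2d(P)-c)@Rm*[1,-1,-1]
    return cv2.projectPoints(q,np.zeros(3),np.zeros(3),K,D)[0].reshape(-1,2)
def ray(f,uv):
    K,D,Rm,c=cam(f); n=cv2.undistortPoints(np.array(uv,float).reshape(-1,1,2),K,D).reshape(-1,2)
    d=np.c_[n[:,0],-n[:,1],-np.ones(len(n))]@Rm.T
    return c,d
def on_z(f,uv,z):
    c,d=ray(f,uv); return c+d*((z-c[2])/d[:,2])[:,None]
E
python3 - <<'E'
from h import *
ims=[]
for n in ["scene","top"]:
    f=env.grab_frame(n); print(n,np.round(f["position"],3),f["orientation"],f["fx"],f["D"])
    cv2.imwrite(f"pics/{n}0.png",f["image"])
    for t in ["sleeve_mouth","sleeve","slim_centre","wide_centre","post_top","probe_head","holder","flange_a","driver"]:
        print(t,[(np.round(d["xyz"],3).tolist(),round(d["score"],2),project(f,d["xyz"])[0].astype(int).tolist()) for d in env.search_frame(f,t)][:4])
print(env.read_state()["clock"], env.read_state()["tool_rot"])
E
```

```text
scene [ 1.026 -0.238  0.758] [39.03098278  0.38683892 63.56153413] 462.62254285046487 [-0.11335549  0.          0.          0.          0.        ]
sleeve_mouth [([0.474, 0.182, 0.065], 0.66, [377, 195])]
sleeve [([0.477, 0.184, 0.063], 0.93, [378, 197])]
slim_centre [([0.628, 0.199, 0.062], 0.76, [425, 245]), ([0.48, 0.18, 0.063], 0.4, [377, 198])]
wide_centre [([0.507, 0.349, 0.037], 0.85, [447, 190]), ([0.398, 0.015, 0.004], 0.42, [290, 218])]
post_top [([0.617, 0.009, 0.01], 0.77, [335, 293])]
probe_head [([0.587, -0.261, 0.121], 0.97, [181, 305]), ([0.479, -0.265, 0.132], 0.84, [160, 254])]
holder [([0.478, -0.277, 0.058], 0.72, [164, 280]), ([0.618, 0.012, 0.007], 0.31, [337, 294])]
flange_a [([0.702, -0.176, 0.006], 0.64, [263, 373]), ([0.741, 0.13, 0.008], 0.61, [425, 319]), ([0.398, 0.014, 0.002], 0.52, [290, 218])]
driver [([0.625, 0.351, 0.02], 0.56, [480, 231])]
top [ 0.5   -0.009  0.969] [  3.64416384   0.99171519 -91.55846487] 467.74523728241627 [-0.02386633  0.          0.          0.          0.        ]
sleeve_mouth [([0.462, 0.181, 0.091], 0.88, [228, 284]), ([0.692, -0.182, 0.01], 0.22, [410, 166])]
sleeve [([0.463, 0.182, 0.087], 0.79, [228, 284])]
slim_centre [([0.692, -0.181, 0.006], 0.71, [409, 167]), ([0.618, 0.213, 0.058], 0.68, [215, 205])]
wide_centre [([0.499, 0.359, 0.043], 0.69, [144, 267])]
post_top [([0.599, 0.016, 0.052], 0.72, [315, 212])]
probe_head [([0.479, -0.259, 0.149], 0.7, [473, 270]), ([0.574, -0.254, 0.136], 0.66, [465, 216])]
holder [([0.474, -0.252, 0.109], 0.67, [462, 272])]
flange_a [([0.399, 0.018, 0.002], 0.83, [317, 311]), ([0.691, -0.178, 0.008], 0.76, [408, 167]), ([0.731, 0.134, 0.007], 0.67, [257, 153])]
driver [([0.617, 0.349, 0.026], 0.61, [152, 209])]
1.0 [ 1.79997735e+02  3.99105663e-04 -1.59327184e+02]
```

View pics/scene0.png

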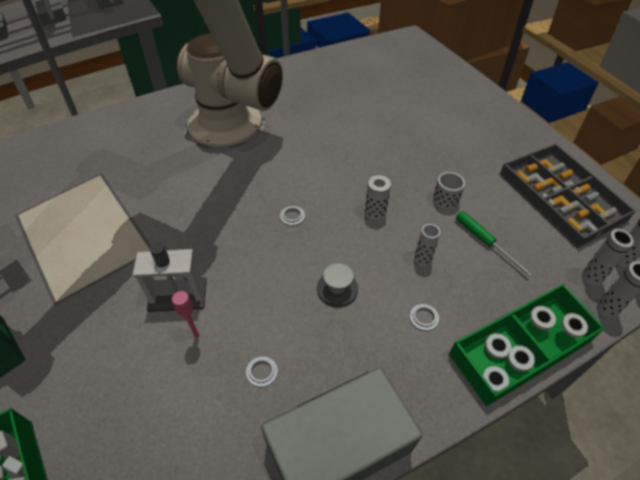

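View pics/top0.png

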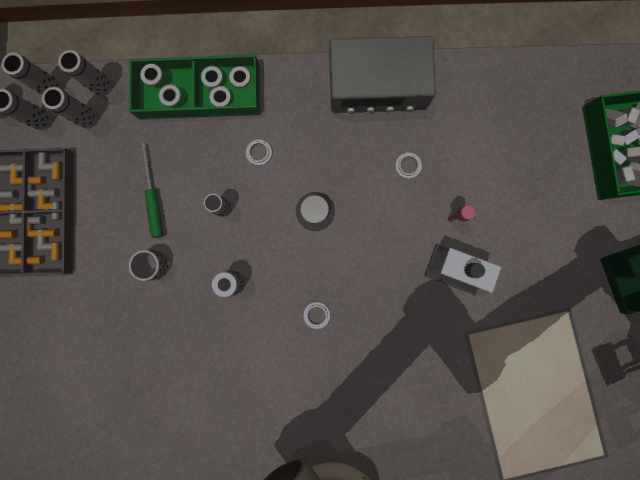

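The capped sleeve is at scene (378,185) and top (225,285). The post is at top (315,209). The probe is the dark head in the holder at scene (160,256) and top (474,270). The pink look-alike is at top (467,212). Next I move over the sleeve and look closer.

```bash
python3 - <<'E'
from h import *
for p in [(.463,.182,.24),(.605,.012,.25),(.479,-.259,.25)]:
  for y in (180,-160,-120,0,90): 
    q=env.inverse_kinematics(p,[180,0,y]); print(p,y,None if q is None else np.round(q))
env.goto([.463,.182,.26],[180,0,180])
f=env.grab_frame("wrist"); s=env.read_state(); print(s["clock"],s["position"],f["position"],f["orientation"],f["fx"],f["D"])
cv2.imwrite("pics/w1.png",f["image"]); np.save("w1.npy",f,allow_pickle=True)
for t in ["sleeve_mouth","sleeve"]:
    print(t,[(np.round(d["xyz"],4),d["score"],project(f,d["xyz"])[0]) for d in env.search_frame(f,t)])
E
```

```text
(0.463, 0.182, 0.24) 180 [  40.    9.  -15.   -0.  -66. -130.]
(0.463, 0.182, 0.24) -160 [  40.    9.  -15.   -0.  -66. -110.]
(0.463, 0.182, 0.24) -120 [ 40.   9. -15.   0. -66. -70.]
(0.463, 0.182, 0.24) 0 [ 40.   9. -15.   0. -66.  50.]
(0.463, 0.182, 0.24) 90 [ 40.   9. -15.   0. -66. 140.]
(0.605, 0.012, 0.25) 180 [  16.   19.    0.   -0.  -71. -106.]
(0.605, 0.012, 0.25) -160 [ 16.  19.   0.  -0. -71. -86.]
(0.605, 0.012, 0.25) -120 [ 16.  19.   0.   0. -71. -46.]
(0.605, 0.012, 0.25) 0 [ 16.  19.   0.   0. -71.  74.]
(0.605, 0.012, 0.25) 90 [ 16.  19.   0.   0. -71. 164.]
(0.479, -0.259, 0.25) 180 [-11.  13.  -8.  -0. -69. -79.]
(0.479, -0.259, 0.25) -160 [-11.  13.  -8.   0. -69. -59.]
(0.479, -0.259, 0.25) -120 [-11.  13.  -8.   0. -69. -19.]
(0.479, -0.259, 0.25) 0 [-11.  13.  -8.   0. -69. 101.]
(0.479, -0.259, 0.25) 90 [ -11.   13.   -8.    0.  -69. -169.]
3.8833 [0.46320414 0.18152838 0.25992888] [0.38315093 0.18126373 0.42321832] [-1.65516016e+01 -1.14013278e-02  8.99895379e+01] 413.8386779131307 [0.02397004 0.         0.         0.         0.        ]
sleeve_mouth [(array([0.4594, 0.1921, 0.088 ]), 0.95, array([336.60248607, 212.11324805]))]
sleeve [(array([0.4644, 0.1896, 0.0896]), 0.59, array([333.59040262, 218.4408585 ]))]
```

View pics/w1.png

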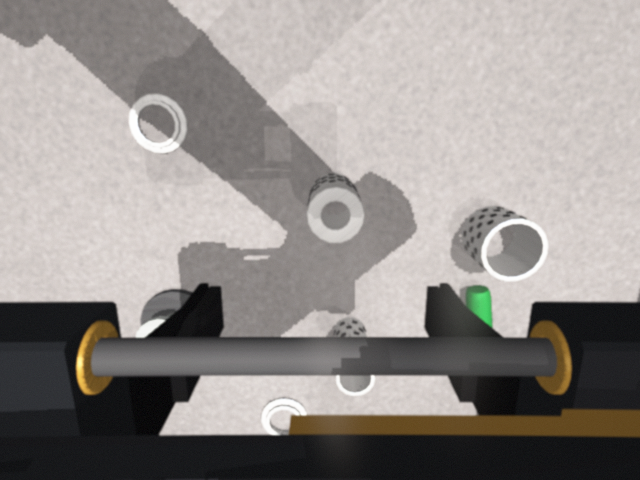

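The cap ring is at wrist (335,214), about 57 px across, which matches a 48 mm cap at z = 0.09. I'll fit it precisely in this frame and cross-check it against the top view, together with the post.

```bash
cat >> h.py <<'E'
def disc(f,uv,z,r,thr=None,dark=False,save=None):
    """Centre (world, height z) of a bright disc of radius r near pixel uv, from its outer contour."""
    c0=on_z(f,[uv],z)[0]; px=np.linalg.norm(project(f,c0+[r,0,0])-project(f,c0-[r,0,0]))/2
    g=cv2.GaussianBlur(cv2.cvtColor(f["image"],cv2.COLOR_BGR2GRAY),(3,3),0); w=int(px*1.5)
    x,y=int(uv[0])-w,int(uv[1])-w; p=g[y:y+2*w,x:x+2*w]
    t,b=cv2.threshold(p,thr or 0,255,(cv2.THRESH_BINARY_INV if dark else cv2.THRESH_BINARY)+(0 if thr else cv2.THRESH_OTSU))
    cs=cv2.findContours(b,cv2.RETR_EXTERNAL,cv2.CHAIN_APPROX_NONE)[0]
    c=max(cs,key=cv2.contourArea); P=on_z(f,c.reshape(-1,2)+[x,y],z)
    A=np.c_[2*P[:,:2],np.ones(len(P))]; s=np.linalg.lstsq(A,(P[:,:2]**2).sum(1),rcond=None)[0]
    rr=np.sqrt(s[2]+s[0]**2+s[1]**2)
    if save: cv2.imwrite(save,cv2.resize(np.hstack([p,b]),None,fx=4,fy=4))
    return s[:2],rr,np.std(np.linalg.norm(P[:,:2]-s[:2],axis=1)),t
E
python3 - <<'E'
from h import *
f=np.load("w1.npy",allow_pickle=True).item()
print("w",disc(f,(335,214),.09,.024),disc(f,(335,214),.09,.024,thr=175))
f=env.grab_frame("top"); np.save("t1.npy",f,allow_pickle=True)
for n,uv,z,r in [("sl",(225,285),.09,.024),("post",(315,209),.05,.028)]: 
  for th in (None,130,145): print(n,disc(f,uv,z,r,th,save=f"pics/{n}.png"))
print("head",disc(f,(475,269),.15,.013,dark=True))
for t in ["sleeve_mouth","post_top","probe_head"]:
  for d in env.trace(f,t): m=d["mask"]; v,u=np.nonzero(m); print(t,d["score"],u.mean(),v.mean(),u.min(),u.max(),v.min(),v.max())
E
```

```text
w (array([0.46196694, 0.1908196 ]), np.float64(0.023084521463557287), np.float64(0.0002470876069493843), 164.0) (array([0.46198835, 0.19081382]), np.float64(0.02268243935910678), np.float64(0.0002832258660518662), 175.0)
sl (array([0.46037512, 0.16545081]), np.float64(0.026418165613043026), np.float64(0.008306933242560488), 28.0)Traceback (most recent call last):
  File "<stdin>", line 6, in <module>
  File "h.py", line 24, in disc
    c=max(cs,key=cv2.contourArea); P=on_z(f,c.reshape(-1,2)+[x,y],z)
ValueError: max() iterable argument is empty
```

```bash
python3 - <<'E'
from h import *
f=np.load("t1.npy",allow_pickle=True).item(); f["image"]=cv2.imread("pics/top0.png")
for n,uv,z,r in [("sl",(225,285),.09,.024),("post",(315,209),.05,.028)]: 
  for th in (None,115,130): 
    try: print(n,disc(f,uv,z,r,th))
    except Exception as e: print(e)
print("head",disc(f,(475,269),.15,.013,dark=True))
E
```

```text
sl (array([0.46396935, 0.19132987]), np.float64(0.022563630246188935), np.float64(0.0005345547907843841), 105.0)
sl (array([0.46378749, 0.19106315]), np.float64(0.022065950915061524), np.float64(0.0004985415736535202), 115.0)
sl (array([0.46402958, 0.19109808]), np.float64(0.0211729532411063), np.float64(0.0005516949671267864), 130.0)
post (array([0.60599978, 0.0184674 ]), np.float64(0.026102618161399666), np.float64(0.00048582303365658346), 101.0)
post (array([0.60616402, 0.01848939]), np.float64(0.02517621548787954), np.float64(0.0005690313899263374), 115.0)
post (array([0.6019498 , 0.01937982]), np.float64(0.021130074470773905), np.float64(0.0022765186289242165), 130.0)
head (array([ 0.48026525, -0.26050024]), np.float64(0.015359693220139721), np.float64(0.0014710653313250673), 89.0)
```

Wrist and top views agree within 2 mm, giving a sleeve centre of about (0.463, 0.191). Now I grasp and lift it, then inspect both the held sleeve and the post.

```bash
python3 - <<'E'
from h import *
D=[180,0,180]
env.move_straight([.463,.191,.14],rate=.2)
print(env.move_straight([.463,.191,.046],rate=.12,force_limit=8))
env.gripper_to(0.0,25); s=env.read_state(); print(s["opening"]*87,s["finger_force"],s["position"],s["force"])
env.move_straight([.463,.191,.19],rate=.15)
env.goto([.675,.018,.22],D)
f=env.grab_frame("wrist"); np.save("w2.npy",f,allow_pickle=True); cv2.imwrite("pics/w2.png",f["image"])
s=env.read_state(); print(s["clock"],s["opening"]*87,s["position"],s["force"])
print(project(f,[.6055,.0185,.05]),project(f,np.array(s["position"])+[0,0,.044]))
E
```

```text
False
47.930471977597705 24.99999885941868 [0.46301797 0.19107343 0.04604172] [0.16000734 1.17965039 1.20824882]
8.6833 47.850937887025985 [0.67415586 0.01930473 0.21986585] [ 0.09491067 -0.07448109 -2.14822294]
[[323.48074449 131.499025  ]] [[325.8515053  368.98423657]]
```

View pics/w2.png

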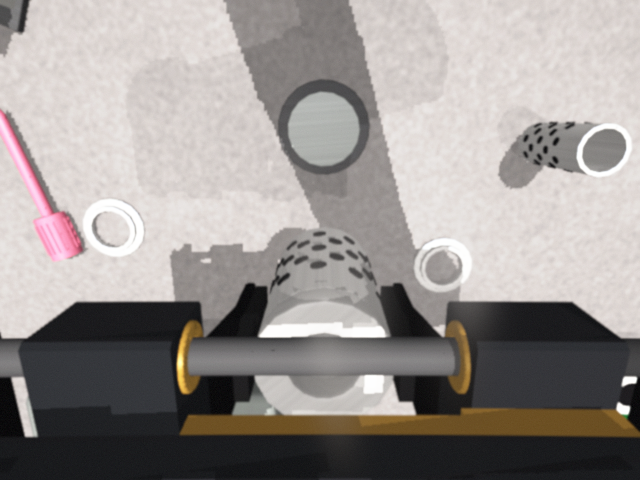

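The post top is at (323,127). The held sleeve's cap spans columns 253–394 and its lower edge is near row 415.

```bash
python3 - <<'E'
from h import *
f=np.load("w2.npy",allow_pickle=True).item()
for t in (None,145,120): print(disc(f,(323,127),.05,.028,t))
T=np.array([0.67416,0.0193,0.21987+.044]); a=np.linspace(0,2*np.pi,90)[:,None]
for dx in (-.003,0,.003):
  q=project(f,T+[dx,0,0]+.024*np.c_[np.cos(a),np.sin(a),0*a]); print(dx,q.min(0),q.max(0))
g=f["image"][300:430,230:420]; cv2.imwrite("pics/c2.png",cv2.resize(g,None,fx=4,fy=4,interpolation=2))
E
```

```text
(array([0.60394299, 0.01822177]), np.float64(0.027020362100829844), np.float64(0.0002780028092533082), 143.0)
(array([0.6039103 , 0.01822528]), np.float64(0.02696005451974225), np.float64(0.00026825216381203237), 145.0)
(array([0.60413557, 0.01774246]), np.float64(0.04877330597363559), np.float64(0.005373715044211086), 120.0)
-0.003 [252.44761137 293.39257292] [399.28725637 422.57673163]
0 [252.86055103 302.21801038] [398.82229951 429.89771088]
0.003 [253.26735608 310.93261579] [398.36417252 437.14054374]
```

View pics/c2.png

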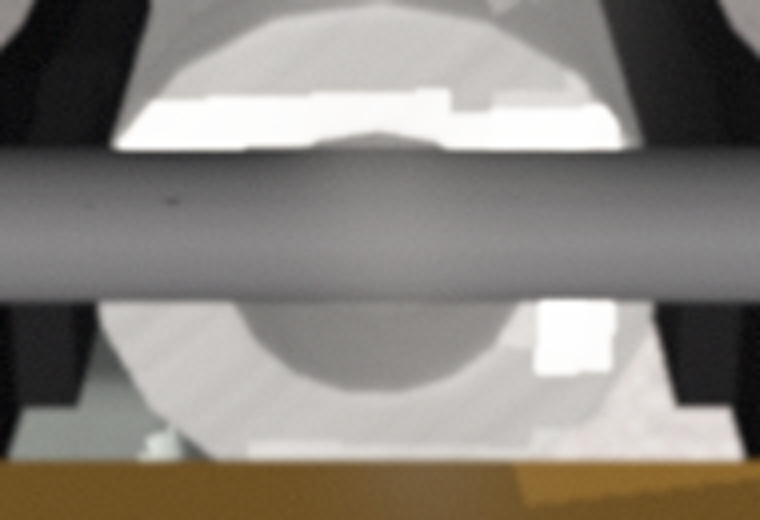

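The cap edge and hole match a centred grasp, with less than 1 mm offset. The post-minus-sleeve offset is (0.142, −0.1726) in both cameras, so the target TCP is (0.605, 0.0183).

```bash
python3 - <<'E'
from h import *
D=[180,0,180]
env.move_straight([.605,.0183,.20],rate=.15)
env.move_straight([.605,.0183,.11],rate=.1)
env.dwell(.2); s=env.read_state(); print(s["position"],s["force"])
print(env.move_straight([.605,.0183,.093],rate=.02,force_limit=3)); s=env.read_state(); print(s["position"],s["force"],s["tool_rot"])
env.gripper_to(.75); env.dwell(.2)
print(env.read_state()["force"])
env.move_straight([.605,.0183,.22],rate=.12)
env.goto([.66,-.1,.26],D)   # aside
ft=env.grab_frame("top"); np.save("t3.npy",ft,allow_pickle=True)
fw=env.grab_frame("wrist"); np.save("w3.npy",fw,allow_pickle=True)
cv2.imwrite("pics/tw3.png",cv2.resize(np.hstack([ft["image"],fw["image"]]),(800,300),interpolation=cv2.INTER_AREA))
print(env.read_state()["clock"],project(ft,[.605,.018,.14]),project(fw,[.605,.018,.14]))
E
```

```text
[0.60535703 0.01840498 0.11074131] [-0.17910398  0.70088277 -1.65671138]
True
[0.60477094 0.01826664 0.09601313] [0.21870394 0.48918432 4.34544062] [-1.79980436e+02 -5.05718445e-02 -1.79994277e+02]
[0.31640917 0.12040567 0.98283851]
13.975 [[312.58923875 203.6336573 ]] [[500.31549604 155.81700863]]
```

View pics/tw3.png

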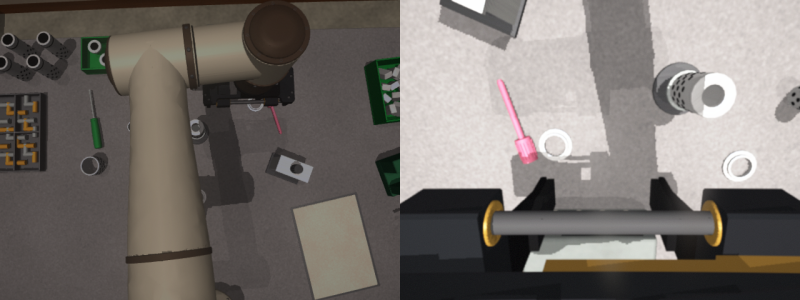

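The sleeve stands upright on the post. The pink stick looks different from before, so I'll work out where it is now, measure the sleeve mouth, and look at the scene view.

```bash
python3 - <<'E'
from h import *
w2=np.load("w2.npy",allow_pickle=True).item();w3=np.load("w3.npy",allow_pickle=True).item();t3=np.load("t3.npy",allow_pickle=True).item()
def pink(f):
    h=cv2.cvtColor(f["image"],cv2.COLOR_BGR2HSV); m=((h[...,0]>160)&(h[...,1]>90)&(h[...,2]>60)).astype(np.uint8)
    n,l,s,c=cv2.connectedComponentsWithStats(m); i=1+np.argmax(s[1:,4]); p=np.argwhere(l==i)[:,::-1]
    r=p[[p[:,1].argmin(),p[:,1].argmax()]]; return r, np.round(on_z(f,r,.01),3).tolist()
t0=dict(t3,image=cv2.imread("pics/top0.png"))
for f in (t0,t3,w2,w3): print(pink(f))
print("mouth w3",disc(w3,(500,156),.14,.024),disc(w3,(500,156),.14,.024,thr=190))
s=env.grab_frame("scene"); print(pink(s)); cv2.imwrite("pics/s3.png",s["image"])
E
```

```text
(array([[467, 205],
       [449, 220]]), [[0.609, -0.295, 0.01], [0.58, -0.257, 0.01]])
(array([[429, 170],
       [447, 213]]), [[0.684, -0.22, 0.01], [0.594, -0.253, 0.01]])
(array([[  0, 110],
       [ 70, 256]]), [[0.591, -0.255, 0.01], [0.721, -0.22, 0.01]])
(array([[161, 128],
       [198, 261]]), [[0.591, -0.256, 0.01], [0.725, -0.232, 0.01]])
mouth w3 (array([0.60841566, 0.02229364]), np.float64(0.03818574901765108), np.float64(0.006870066566411061), 177.0) (array([0.6085956 , 0.02247268]), np.float64(0.037971560665835576), np.float64(0.006963563196235849), 190.0)
(array([[198, 337],
       [237, 395]]), [[0.588, -0.257, 0.01], [0.72, -0.232, 0.01]])
```

View pics/s3.png

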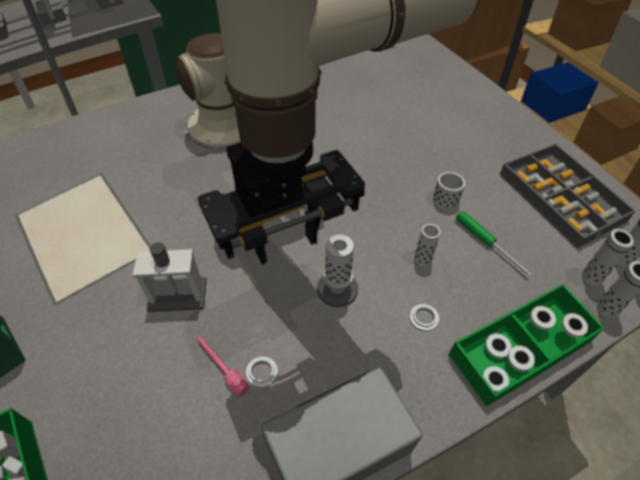

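The pink decoy, which had been balanced on its tip, has toppled and now lies clear of everything I need. It was already down in the second wrist frame, while I was working elsewhere. The sleeve is fine, so I go on to the probe.

```bash
python3 - <<'E'
from h import *
D=[180,0,180]
w3=np.load("w3.npy",allow_pickle=True).item()
print("hole w3",disc(w3,(501,154),.14,.012,dark=True))
f0=np.load("t3.npy",allow_pickle=True).item(); print("pink upright would show at",project(f0,[.588,-.257,.13]))
env.goto([.51,-.26,.28],D)
f=env.grab_frame("wrist"); np.save("w4.npy",f,allow_pickle=True)
d=env.search_frame(f,"probe_head"); print([(np.round(x["xyz"],4),x["score"],project(f,x["xyz"])) for x in d])
uv=project(f,[.48,-.26,.15])[0]; print(uv, disc(f,uv,.15,.013,dark=True),env.read_state()["clock"],env.read_state()["position"])
t=env.grab_frame("top"); np.save("t4.npy",t,allow_pickle=True)
print("mouth top",disc(t,project(t,[.605,.018,.14])[0],.14,.024),disc(t,project(t,[.605,.018,.14])[0],.14,.012,dark=True,save="pics/x.png"))
x=f["image"][30:330,120:520]; cv2.imwrite("pics/c4.png",np.hstack([x,cv2.resize(t["image"][120:300,220:460],(400,300),interpolation=2)]))
E
```

```text
hole w3 (array([0.60315294, 0.01753622]), np.float64(0.011702589157208829), np.float64(0.0004554826446628528), 184.0)
pink upright would show at [[465.8480136  209.32084678]]
[(array([ 0.4772, -0.2621,  0.1498]), 0.87, array([[320.10213481, 184.16140218]])), (array([ 0.634 , -0.2432,  0.0179]), 0.58, array([[337.92990287, 304.53610675]])), (array([ 0.5879, -0.0009,  0.08  ]), 0.46, array([[598.60179942, 289.56449625]]))]
[323.0501332  188.12714462] (array([ 0.48025367, -0.26691384]), np.float64(0.016016645996022788), np.float64(0.003471836392730476), 179.0) 15.0083 [ 0.51115866 -0.25893777  0.2794894 ]
mouth top (array([0.60580603, 0.01823958]), np.float64(0.022573651697977072), np.float64(0.0005572713844770881), 99.0) (array([0.60548864, 0.01827592]), np.float64(0.011640066349105894), np.float64(0.0004804150995788338), 103.0)
```

View pics/c4.png

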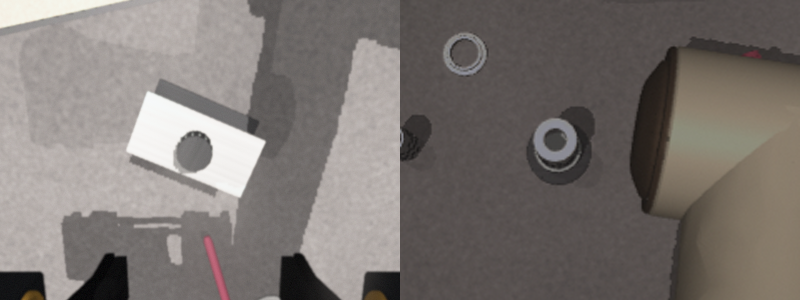

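```bash
python3 - <<'E'
from h import *
f=np.load("w4.npy",allow_pickle=True).item(); 
for t in (80,100,115,130): 
  try: print(t,disc(f,(315,181),.15,.013,thr=t,dark=True))
  except Exception as e: print(e)
print(on_z(f,[(315,182)],.15))
cv2.imwrite("pics/c5.png",cv2.resize(f["image"][140:230,260:370],None,fx=6,fy=6,interpolation=2))
E
```

```text
80 (array([ 0.46417995, -0.26044096]), np.float64(0.0009557491227818552), np.float64(0.00022320708637612376), 80.0)
100 (array([ 0.46460519, -0.26060947]), np.float64(0.0015570239296240941), np.float64(0.00022279106451499286), 100.0)
115 (array([ 0.47389876, -0.26406968]), np.float64(0.010060398182842076), np.float64(0.00289530178405656), 115.0)
130 (array([ 0.47494968, -0.26630112]), np.float64(0.012692267003388994), np.float64(0.000799042508306939), 130.0)
[[ 0.47563546 -0.2657177   0.15      ]]
```

View pics/c5.png

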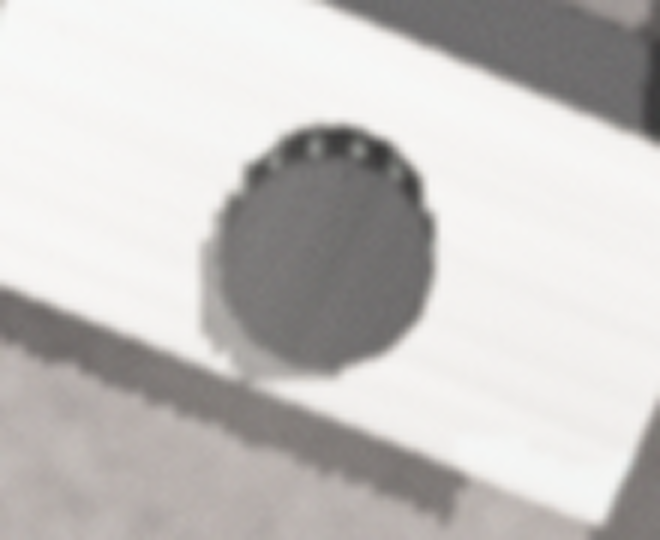

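The head's top face is centred at full-frame (314.3,183.6), which gives about (0.478, −0.266) after the wrist camera's −1.5 mm x-bias. That bias was calibrated on the placed sleeve. Now I grasp, lift, move over the mouth and check.

```bash
python3 - <<'E'
from h import *
f=np.load("w4.npy",allow_pickle=True).item(); h=on_z(f,[(314.3,183.6)],.15)[0]; x,y=h[0]+.0015,h[1]; print(h)
env.move_straight([x,y,.2],rate=.2)
print(env.move_straight([x,y,.117],rate=.08,force_limit=6))
env.gripper_to(0.0,30); s=env.read_state(); print(s["opening"]*87,s["finger_force"],s["position"],s["force"])
env.move_straight([x,y,.285],rate=.15); 
env.goto([.605,.0183,.285],[180,0,180]); env.move_straight([.605,.0183,.265],rate=.05); env.dwell(.4)
s=env.read_state(); P=np.array(s["position"]); print(s["clock"],s["opening"]*87,P,s["force"],s["tool_rot"])
w=env.grab_frame("wrist"); c=env.grab_frame("scene"); t=env.grab_frame("top"); np.save("f6.npy",[w,c,t],allow_pickle=True)
for f in (w,c,t): print(np.round(project(f,[P+[0,0,-.102],P+[0,0,-.05],[.605,.0183,.14]]),1).tolist())
for f in (w,c): 
  for n in ("probe_tip","probe","sleeve_mouth"): print(n,[(np.round(d["xyz"],4),round(d["score"],2),project(f,d["xyz"])[0].astype(int)) for d in env.search_frame(f,n)][:2])
# composite: wrist region (2x) and scene region (3.33x)
u=project(c,[.605,.0183,.16])[0].astype(int)
a=w["image"][130:430,220:420]; b=c["image"][u[1]-60:u[1]+60,u[0]-40:u[0]+40]
cv2.imwrite("pics/c6.png",np.hstack([cv2.resize(a,(400,600),interpolation=2),cv2.resize(b,(400,600),interpolation=2)])); print("scene crop origin",u-[40,60])
E
```

```text
[ 0.47677449 -0.26622021  0.15      ]
False
25.169130023792345 30.00001303385943 [ 0.47827941 -0.26620024  0.11701436] [0.25337997 0.28532003 0.16036909]
20.9917 25.013692729917192 [0.60506498 0.01837083 0.26517037] [-0.9596246   0.48278108 -0.86500172] [ 1.79993329e+02  1.95458609e-02 -1.79996098e+02]
[[323.9, 240.8], [324.0, 268.2], [323.8, 231.5]]
[[340.3, 236.3], [341.5, 215.3], [339.7, 244.9]]
[[311.9, 201.9], [310.7, 197.8], [312.4, 203.6]]
probe_tip [(array([0.5936, 0.015 , 0.2924]), 0.96, array([315, 313])), (array([ 0.6808, -0.233 ,  0.0178]), 0.7, array([ 84, 269]))]
probe [(array([ 0.6826, -0.2275,  0.0141]), 0.79, array([ 91, 270])), (array([0.5965, 0.0169, 0.2836]), 0.71, array([320, 310]))]
sleeve_mouth [(array([0.5998, 0.0199, 0.1381]), 0.75, array([325, 223]))]
probe_tip [(array([0.6141, 0.0155, 0.2702]), 0.97, array([344, 195])), (array([ 0.6923, -0.236 ,  0.0193]), 0.75, array([227, 379]))]
probe [(array([0.6137, 0.0189, 0.2723]), 0.82, array([346, 193])), (array([ 0.6908, -0.2359,  0.021 ]), 0.73, array([227, 378]))]
sleeve_mouth [(array([0.6153, 0.013 , 0.1163]), 0.97, array([339, 258])), (array([0.625 , 0.0041, 0.0096]), 0.6, array([335, 297]))]
scene crop origin [300 177]
```

View pics/c6.png

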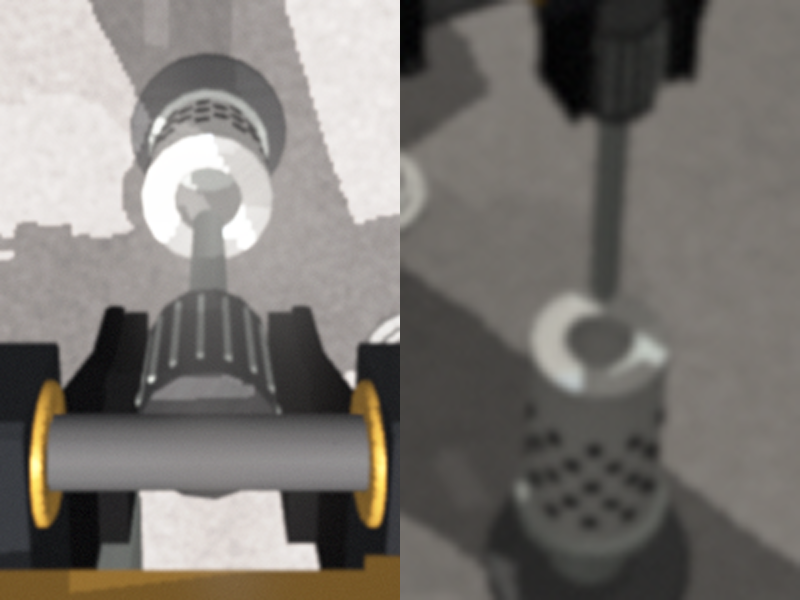

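The wrist view shows the hole at full-frame (324,228) with the rod on the same column. The scene view shows the rod-to-mouth offset at (1.0,−8.4) px against a predicted (0.6,−8.6). Alignment is within about 2 mm and the clearance is 7 mm, so I lower with a force guard and then refine the x centring numerically.

```bash
python3 - <<'E'
from h import *
w=np.load("f6.npy",allow_pickle=True)[0]; g=cv2.cvtColor(w["image"],cv2.COLOR_BGR2GRAY)
print("rows 210-255 col324",g[210:256,323:326].mean(1).astype(int).tolist())
print("cols 308-340 row 252",g[251:254,308:341].mean(0).astype(int).tolist())
print("stop",env.move_straight([.605,.0183,.197],rate=.04,force_limit=2)); env.dwell(.5)
s=env.read_state(); print(s["clock"],s["position"],s["force"],s["tool_rot"])
w=env.grab_frame("wrist"); np.save("w7.npy",w,allow_pickle=True); g=cv2.cvtColor(w["image"],cv2.COLOR_BGR2GRAY)
X=[.6035,.018,.14]
for dx in (-.012,-.005,0,.005): print(dx,project(w,np.array(X)+[dx,0,0]))
c=project(w,X)[0].astype(int); r=c[1]
print("rows",r-50,g[r-50:r+25,c[0]-1:c[0]+2].mean(1).astype(int).tolist())
for k in (-6,-3,0): print("cols",c[0]-45,"row",r+k,g[r+k,c[0]-45:c[0]+45].tolist())
E
```

```text
rows 210-255 col324 [254, 254, 251, 236, 205, 189, 187, 186, 187, 188, 189, 187, 188, 186, 183, 171, 163, 158, 160, 162, 164, 168, 173, 176, 172, 164, 157, 156, 155, 156, 155, 156, 156, 156, 155, 155, 155, 154, 154, 155, 155, 155, 154, 154, 153, 154]
cols 308-340 row 252 [229, 229, 230, 230, 231, 231, 229, 213, 174, 149, 144, 148, 148, 149, 151, 153, 155, 155, 157, 157, 156, 155, 154, 169, 200, 223, 228, 228, 228, 230, 242, 252, 254]
stop False
23.7917 [0.60499259 0.01829256 0.19700876] [-0.49753411 -0.34097538 -1.58532266] [-1.79998285e+02 -3.70721554e-04 -1.79997512e+02]
-0.012 [[323.50421919 241.00558428]]
-0.005 [[323.49663755 252.95364274]]
0 [[323.49129874 261.3639068 ]]
0.005 [[323.48602218 269.67345798]]
rows 211 [189, 191, 190, 190, 191, 190, 189, 189, 195, 226, 251, 255, 255, 255, 255, 255, 255, 255, 255, 255, 254, 254, 254, 254, 254, 254, 254, 254, 253, 249, 226, 182, 167, 168, 168, 167, 169, 167, 169, 168, 168, 167, 169, 168, 168, 162, 156, 154, 151, 151, 152, 152, 150, 151, 151, 149, 150, 147, 146, 149, 148, 147, 143, 134, 126, 121, 123, 125, 125, 123, 121, 116, 115, 111
[... 710 characters left out ...]
4, 155, 153, 154, 151, 153, 151, 153, 147, 147, 150, 157, 167, 173, 172, 172, 172, 174, 175, 175, 174, 175, 175, 179, 198, 213, 220, 222, 222, 221, 221, 222, 224, 222, 223, 224, 220, 221, 220, 221, 232, 242, 241, 238, 236, 210, 178]
cols 278 row 261 [165, 165, 165, 182, 236, 254, 255, 255, 255, 255, 254, 254, 254, 254, 254, 254, 254, 254, 254, 254, 254, 254, 254, 253, 236, 194, 172, 169, 170, 172, 170, 170, 172, 171, 173, 174, 171, 165, 161, 158, 156, 155, 152, 151, 152, 155, 151, 153, 152, 150, 149, 149, 149, 148, 154, 165, 171, 171, 168, 173, 172, 174, 175, 175, 173, 173, 176, 192, 212, 222, 223, 223, 224, 225, 222, 222, 223, 223, 220, 223, 221, 220, 219, 219, 216, 218, 220, 224, 199, 178]
```

```bash
python3 - <<'E'
from h import *
w=np.load("w7.npy",allow_pickle=True).item()
for x in (.602,.6035,.605,.6065): print(x,"tip edge row",project(w,[x-.005,.018,.095])[0,1])
w6,c,t=np.load("f6.npy",allow_pickle=True)
for x in (.602,.6035,.605,.6065): print(x,"w6 tip edge row",project(w6,[x-.005,.018,.163])[0,1])
g=cv2.cvtColor(c["image"],cv2.COLOR_BGR2GRAY)
print("scene col341 rows 228-256",g[228:257,340:342].mean(1).astype(int).tolist()); print("row 230, 326-356",g[230,326:357].tolist()); print("row 245",g[245,322:358].tolist())
E
```

```text
0.602 tip edge row 229.3317165166791
0.6035 tip edge row 231.50890281240274
0.605 tip edge row 233.6793068421003
0.6065 tip edge row 235.84296879305793
0.602 w6 tip edge row 229.14259657834396
0.6035 w6 tip edge row 231.31885248261221
0.605 w6 tip edge row 233.4883244965708
0.6065 w6 tip edge row 235.65105282508088
scene col341 rows 228-256 [66, 66, 66, 66, 66, 66, 66, 68, 75, 92, 109, 109, 95, 85, 82, 82, 84, 85, 85, 85, 85, 90, 103, 117, 120, 119, 118, 112, 96]
row 230, 326-356 [111, 111, 111, 113, 112, 110, 111, 111, 111, 112, 110, 100, 84, 71, 67, 66, 66, 79, 97, 109, 114, 115, 118, 120, 122, 121, 121, 120, 118, 118, 118]
row 245 [104, 110, 110, 119, 147, 172, 181, 183, 182, 175, 152, 114, 86, 80, 81, 83, 84, 86, 85, 85, 84, 83, 81, 87, 119, 161, 181, 179, 161, 141, 126, 116, 116, 117, 118, 117]
```

```bash
python3 - <<'E'
from h import *
w=np.load("w7.npy",allow_pickle=True).item(); g=cv2.cvtColor(w["image"],cv2.COLOR_BGR2GRAY)
for r in range(238,292,2): print(r,*g[r,300:350:2])
w=np.load("f6.npy",allow_pickle=True)[0]; g=cv2.cvtColor(w["image"],cv2.COLOR_BGR2GRAY)
print()
for r in range(226,246,1): print(r,*g[r,308:342:2])
f=env.grab_frame("wrist")
for d in env.trace(f,"probe_tip")[:1]:
    m=d["mask"]; v=np.nonzero(m)[0]; print(d["score"],v.min(),[(r,np.nonzero(m[r])[0][[0,-1]].tolist()) for r in range(v.min(),v.min()+40,4) if m[r].any()])
E
```

```text
238 254 254 254 254 254 254 254 254 254 254 254 254 254 254 254 254 254 254 254 254 254 254 254 254 254
240 254 254 254 254 254 254 254 254 254 254 253 250 248 251 253 254 254 254 254 254 254 254 254 254 254
242 254 254 254 254 254 254 254 250 233 209 197 184 181 193 203 216 240 253 254 254 254 254 254 254 254
244 254 254 254 254 254 251 236 213 183 162 163 167 170 171 170 165 187 225 248 254 254 254 254 254 254
246 254 254 254 254 250 206 178 182 175 163 164 165 169 172 171 168 174 176 184 234 253 254 254 254 254
248 254 254 254 251 205 173 175 173 166 162 167 167 169 175 171 168 171 173 173 179 234 254 254 254 254
250 254 254 253 218 176 174 174 175 163 164 165 166 170 172 171 169 171 171 175 174 186 246 254 254 254
252 254 254 236 176 173 174 175 177 164 163 164 167 170 173 173 168 168 172 172 175 176 202 251 254 254
254 254 254 209 170 173 174 174 174 164 163 165 167 171 170 170 167 163 170 173 176 176 178 240 254 254
256 254 251 182 170 172 173 175 174 164 162 162 162 163 163 163 150 158 171 172 173 176 176 200 234 236
258 254 240 171 170 171 172 174 174 161 157 157 155 154 153 
[... 2630 characters left out ...]
 254 216 162 165 173 151 150 153 156 158 156 157 160 167 209 255 255
240 255 220 171 160 159 149 151 155 156 160 159 156 162 180 241 255 255
241 255 229 192 162 154 148 150 152 155 158 159 156 168 217 254 255 255
242 252 232 212 175 155 148 150 153 155 159 156 157 196 247 255 255 255
243 242 231 226 197 160 148 150 153 157 158 157 162 237 255 255 255 255
244 234 231 229 219 175 148 150 154 156 159 157 165 253 255 255 255 255
245 235 231 229 231 186 147 150 153 156 158 158 167 255 255 255 255 255
0.94 241 [(241, [321, 325]), (245, [316, 331]), (249, [316, 331]), (253, [316, 331]), (257, [316, 332]), (261, [315, 332]), (265, [315, 332]), (269, [315, 332]), (273, [314, 333]), (277, [310, 335])]
```

Reading the numbers, y is centred: the rod spans columns 315.5–332 (centre 323.8) and the hole centre is 323.8. The wrist and scene views both put the rod about +1.5 mm off in x, so I nudge it −1.5 mm, verify, and hand in.

```bash
python3 - <<'E'
from h import *
env.move_straight([.6035,.0183,.197],rate=.01,force_limit=3); env.dwell(.6)
s=env.read_state(); print(s["clock"],s["position"],s["force"],np.abs(s["qvel"]).max(),s["opening"]*87,s["tool_rot"])
t=env.grab_frame("scene"); P=[.605,.0183,.14]; print([(np.round(d["xyz"],3),d["score"],project(t,d["xyz"])[0].astype(int)) for d in env.search_frame(t,"sleeve_mouth")][:1])
print(env.close_job())
E
```

```text
24.8417 [0.603513   0.01829881 0.19699537] [ 0.25541853 -0.1315726  -1.33651791] 0.06966901217514095 24.972168359621673 [-1.79997748e+02 -7.30170947e-04  1.79999919e+02]
[(array([0.618, 0.012, 0.115]), 0.61, array([339, 260]))]
the job is handed in; nothing more can be done
None
```

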